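# Press home the row of snap studs round a trap housing

## Task

Starting with the orange snap stud, run your fingertips along the row of studs on the rim of the green housing and press each one fully home with light finger pressure, one after the other in order to the far end of the row. Do it in one pass, keeping the fingertips within about 3 cm of the rim until the last stud is down. Do not grasp, lift or shove anything: the housing stays where it lies, the copper bobbin standing on it is not touched, and the other things around stay where they are; finish with the hand clear.

Things in the scene. Friction and masses are not known exactly. Their poses are not given: they have to be found in the camera images.
- housing: Loose lime-green round fan housing, about 1.2 kg, 244 mm across, 50 mm high, face up. Origin: centre of its underside; z up. A white slotted disc, 168 mm across, 3 mm thick, covers the middle of its top. Seven snap studs stand on its flat rim in a half circle of radius 105 mm, 30 degrees (54 mm) apart: stud0 (orange) in its -y direction, stud3 +x, stud6 +y.
- stud0_top (a point): Centre of the flat top (10 mm across) of snap stud 0, orange, the first of the row; it sinks with the stud. The stud is round, 33 mm across at the rim, its side sloping at 28 degrees up to the top, which is 56 mm above the table while proud and 52 mm when home (2 mm above the green rim).
- stud1_top (a point): Centre of the flat top (10 mm across) of snap stud 1, white, next in the row after stud0; it sinks with the stud. The stud is round, 33 mm across at the rim, its side sloping at 28 degrees up to the top, which is 56 mm above the table while proud and 52 mm when home (2 mm above the green rim).
- stud2_top (a point): Centre of the flat top (10 mm across) of snap stud 2, white, next in the row after stud1; it sinks with the stud. The stud is round, 33 mm across at the rim, its side sloping at 28 degrees up to the top, which is 56 mm above the table while proud and 52 mm when home (2 mm above the green rim).
- stud3_top (a point): Centre of the flat top (10 mm across) of snap stud 3, white, next in the row after stud2; it sinks with the stud. The stud is round, 33 mm across at the rim, its side sloping at 28 degrees up to the top, which is 56 mm above the table while proud and 52 mm when home (2 mm above the green rim).
- stud4_top (a point): Centre of the flat top (10 mm across) of snap stud 4, white, next in the row after stud3; it sinks with the stud. The stud is round, 33 mm across at the rim, its side sloping at 28 degrees up to the top, which is 56 mm above the table while proud and 52 mm when home (2 mm above the green rim).
- stud5_top (a point): Centre of the flat top (10 mm across) of snap stud 5, white, next in the row after stud4; it sinks with the stud. The stud is round, 33 mm across at the rim, its side sloping at 28 degrees up to the top, which is 56 mm above the table while proud and 52 mm when home (2 mm above the green rim).
- stud6_top (a point): Centre of the flat top (10 mm across) of snap stud 6, white, the last of the row; it sinks with the stud. The stud is round, 33 mm across at the rim, its side sloping at 28 degrees up to the top, which is 56 mm above the table while proud and 52 mm when home (2 mm above the green rim).
- stud0 (a joint): How far stud0 is pressed down, m: 0 fully proud, 0.004 fully home (hard stop). It needs about 1.5 N of downward push, has no spring, and stays where it is left.
- stud1 (a joint): How far stud1 is pressed down, m: 0 fully proud, 0.004 fully home (hard stop). It needs about 1.5 N of downward push, has no spring, and stays where it is left.
- stud2 (a joint): How far stud2 is pressed down, m: 0 fully proud, 0.004 fully home (hard stop). It needs about 1.5 N of downward push, has no spring, and stays where it is left.
- stud3 (a joint): How far stud3 is pressed down, m: 0 fully proud, 0.004 fully home (hard stop). It needs about 1.5 N of downward push, has no spring, and stays where it is left.
- stud4 (a joint): How far stud4 is pressed down, m: 0 fully proud, 0.004 fully home (hard stop). It needs about 1.5 N of downward push, has no spring, and stays where it is left.
- stud5 (a joint): How far stud5 is pressed down, m: 0 fully proud, 0.004 fully home (hard stop). It needs about 1.5 N of downward push, has no spring, and stays where it is left.
- stud6 (a joint): How far stud6 is pressed down, m: 0 fully proud, 0.004 fully home (hard stop). It needs about 1.5 N of downward push, has no spring, and stays where it is left.
- bobbin: Loose small copper bobbin with black flanges, 42 mm across and 32 mm high, standing on the white disc near the middle of the housing (its top 85 mm above the table). Origin: centre of its underside. To be left alone.
- spool: Loose spool of copper with black flanges, 80 mm across and 80 mm high, standing on the table. Origin: centre of its underside. To be left alone.
- adapter: Loose black power adapter, 75 x 48 x 32 mm (x, y, z). Origin: centre of its underside. To be left alone.
- screwdriver: Loose screwdriver with yellow handle, about 200 mm long, lying along its x axis beyond the housing. To be left alone.
Things that resemble listed ones, but are neither listed nor needed, are in the scene too. What is shaped like the housing but pink, purple or red is not meant.

How it is judged (in metres and radians):
On the way, in this order (a step that is already met when the one before it is completed fails the run):
1. the orange stud is home (value of joint stud0 above 0.003 m), for 0.05 s.
2. the row is home up to its middle stud (value of joint each of stud0, stud1, stud2, stud3 above 0.003 m), for 0.05 s.
3. the whole row is home (all of step 2 and value of joint each of stud4, stud5, stud6 above 0.003 m), for 0.05 s.
At the end, for the whole second after the job is handed in: All seven studs are pressed at least 3 mm of their 4 mm; the housing lies flat and still within 20 mm of where it was, the bobbin still stands on it within 30 mm of its middle, and the spool, adapter and screwdriver are within 15 mm of where they were (all of step 3 and distance of housing from where it was at the start of the episode below 0.02 m and angle between housing's own z axis and vertical below 0.05 rad and linear speed of housing below 0.01 m/s and horizontal distance between bobbin and housing below 0.03 m and angle between bobbin's own z axis and vertical below 0.1 rad and z of bobbin in the frame of housing below 0.058 m and distance of each of spool, adapter, screwdriver from where it was at the start of the episode below 0.015 m); the robot touches nothing.
It fails at once if a stud is pressed (more than 2 mm) before the one ahead of it in the row is home ((value of joint stud1 above 0.002 m and value of joint stud0 below 0.003 m) or (value of joint stud2 above 0.002 m and value of joint stud1 below 0.003 m) or (value of joint stud3 above 0.002 m and value of joint stud2 below 0.003 m) or (value of joint stud4 above 0.002 m and value of joint stud3 below 0.003 m) or (value of joint stud5 above 0.002 m and value of joint stud4 below 0.003 m) or (value of joint stud6 above 0.002 m and value of joint stud5 below 0.003 m)).
It fails at once if the hand is taken away (fingertips more than about 6 cm above the rim) between the first stud and the last (value of joint stud0 above 0.003 m and value of joint stud6 below 0.003 m and height (world z) of the grasp point above 0.13 m).
It fails at once if the housing is pushed with more than 60 N (contact force between any of the fingers, the arm and housing above 60 N).
It fails at once if the housing is lifted (8 mm), tipped or shoved (20 mm) (height (world z) of housing above 0.008 m or angle between housing's own z axis and vertical above 0.08 rad or distance of housing from where it was at the start of the episode above 0.02 m).
It fails at once if the bobbin is touched, lifted or knocked over, or the spool, adapter or screwdriver is moved more than 15 mm (contact force between any of the fingers, the arm and bobbin above 0.5 N or z of bobbin in the frame of housing above 0.061 m or angle between bobbin's own z axis and vertical above 0.3 rad or distance of any of spool, adapter, screwdriver from where it was at the start of the episode above 0.015 m).
It also fails if it takes over 54 s, if anything falls off the work surface, if the arm or the gripper's body presses on something with over 40 N, if the wrist force passes 120 N, or if a joint passes its speed limit or range.

## Robot

A 6-joint arm with a two-finger parallel gripper is mounted at the origin on the work surface. World frame = base frame: x ahead of the robot, y to its left, z up, the work surface at z = 0. Lengths are in m, angles in degrees, forces in N, time in s.
With the tool pointing down it reaches from about 0.35 to 0.875 m from the base axis. Payload 4.2 kg.
Tool frame: the origin (TCP) lies on the centre line of the jaws, within the pads' length; the fingertips stand 17 mm ahead of it and the grasp point (between the pads) lies 2 mm behind it; z points along the fingers, y is the direction in which the jaws open and shut (so a half turn about z gives the same grasp; the last joint's range is limited). The gripper opens to 87 mm and grips with 3 to 60 N. Pads are 19 mm wide; open, the fingers measure 117 mm over their backs; the gripper's body (75 mm by 190 mm) begins 51 mm behind the grasp point.
Start: joints at [90.905, 22.042, 0.453, 0, -68.411, -14.817], TCP at [0.15, 0.607, 0.24] pointing down, gripper open.
Joint ranges: [-179.83, 179.83], [-69.29, 118.12], [-61.27, 80.66], [-181.25, 117.63], [-171.15, -9.14], [-177.46, 177.46]. Speed limits (degrees/s): [159.86, 159.86, 180, 180, 180, 180].

## Interface

Orientations are given as a 3x3 rotation matrix whose columns are the frame's x, y, z axes.
In Python, from station import * gives the robot as it stands.
- The arm moves only by the tool play_rows, never from a script. Its argument "targets" is a list that holds one entry, the list of rows, each a list of 5 numbers: the closure, from 0 (fully open) to 1 (shut), then the shift along the world's x, y, z in m, then the turn about the world's z in rad. In form: [[[gripper, x, y, z, twist], ...]]. A call has 1 to 5 rows; each row is the pose to reach, as a shift and turn from the pose commanded when the call began; what a row does not reach only later rows make up. A row lasts 1/12 s, in which the tool goes at most 41.7 mm and 7.16 degrees, less where a joint would pass 70% of its speed; a pose out of reach is approached as far as the arm can. A call with a gripper value outside its range is refused whole. The fingers move at their own pace and stop on an object; the grip force is fixed at half the most. Time passes only in rows, so rows that repeat a pose let the fingers close. It gives the time, the measured TCP pose, the force and the opening at its end, in the units of the state.
- sense(): the state, without advancing time (a new reading comes with each control period).
- capture(name): name is "scene" or "top" or "wrist"; returns the picture (400x640x3 uint8, blue, green, red); there is no depth.
- get_calibration(name): a dict with "camera_matrix" (3x3 intrinsics, pixels), "T" (4x4, takes a point from camera to world coordinates). Camera axes: x right, y up, looking along -z (the intrinsics and any distortion apply to the point x, -y, -z); pixel columns grow to the right and rows downward; lengths in m; the calibration is good to about 2 mm. A picture is of the moment at which its call begins: read the wrist's pose just before it. get_calibration takes no time and is no camera call; for the wrist camera it gives the pose at the moment of the call.
- finish_job(): hands the job in, once; it reports no verdict.
The state is a dict: "time_s": time; "joints": joint angles; "joint_velocities": joint speeds; "effort": joint torques, N m; "tcp_pos": TCP position; "ee_rot": TCP orientation; "wrist_force": force on the tool from outside, world axes, zero at the start; "moment": the same for the moment, N m; "gripper_width": opening from 0.0 (shut) to 1.0 (fully open).
Only numpy, scipy, OpenCV 4.12 (cv2) and the standard library are available. Lean on these libraries where they do the work, as an engineer would, in place of code of your own. Each camera call takes 0.05 s, during which the arm holds its last target. There are 200 camera calls.

## Working session

There is one attempt and no reset: what is moved stays moved. The work goes in short steps, Python scripts to look and compute and a tool call to move; the robot and the scene stay as the last step left them, time stands still between calls to the robot, and variables do not carry over. Pictures are saved under pics/ and viewed, on a budget of 10 in all, crops included, one or two more only if the job needs it, and the job is handed in when it is done.

Besides the shell and the picture viewer there is one more tool, called after "Emit:" as name(argument=value, ...) on one line, values as JSON. play_rows: Moves the arm, as the interface text tells. Its arguments: {"type":"object","properties":{"targets":{"type":"array","items":{"type":"array","items":{"type":"array","items":{"type":"number"}}}}},"required":["targets"]}

```bash
mkdir -p pics; ls
python3 - <<'E'
from station import *
import cv2
for n in("scene","top"):
    im=capture(n); cv2.imwrite(f"pics/{n}0.png",im); c=get_calibration(n); print(n,c)
s=sense();print(s)
E
```

```text
pics
scene {'camera_matrix': array([[426.24717093,   0.        , 327.60924076],
       [  0.        , 426.24717093, 207.16290648],
       [  0.        ,   0.        ,   1.        ]]), 'T': array([[-0.09506159, -0.82681546,  0.55438208,  1.0639767 ],
       [ 0.99542725, -0.08419693,  0.04511613,  0.0920177 ],
       [ 0.00937456,  0.55613584,  0.83103853,  0.97397975],
       [ 0.        ,  0.        ,  0.        ,  1.        ]])}
top {'camera_matrix': array([[495.88290177,   0.        , 317.12660848],
       [  0.        , 495.88290177, 202.78100772],
       [  0.        ,   0.        ,   1.        ]]), 'T': array([[-0.02019753,  0.99014026, -0.13861576,  0.29848903],
       [-0.99965717, -0.02231018, -0.01370408,  0.04835039],
       [-0.01666151,  0.13829145,  0.99025142,  1.34704117],
       [ 0.        ,  0.        ,  0.        ,  1.        ]])}
{'time_s': 0.1, 'joints': array([ 9.09045626e+01,  2.20835657e+01,  3.87129775e-01, -2.51947040e-02,
       -6.84110144e+01, -1.48183295e+01]), 'joint_velocities': array([-0.14342512, -0.03238343,  0.10867693,  0.15090802,  0.06792861,
        0.02748313]), 'effort': array([-1.25167091e-03, -3.91687596e+01,  1.87935054e+01,  4.23192993e+00,
        1.34395662e-02, -7.62014588e-05]), 'tcp_pos': array([0.15013071, 0.6061736 , 0.2385954 ]), 'ee_rot': array([[ 9.70619737e-01, -2.40618332e-01, -3.79225579e-04],
       [-2.40618616e-01, -9.70617917e-01, -1.88154848e-03],
       [ 8.46519150e-05,  1.91751683e-03, -9.99998158e-01]]), 'wrist_force': array([-0.11922881, -0.88483828,  0.57146487]), 'moment': array([ 0.02410887, -0.02086279, -0.00017462]), 'gripper_width': 0.9959916183311015}
```

View pics/top0.png

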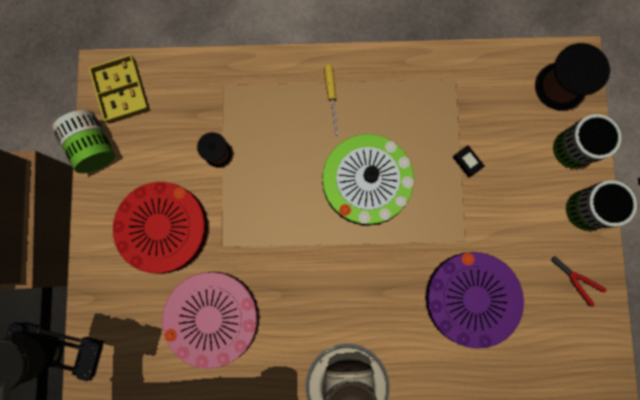

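View pics/scene0.png

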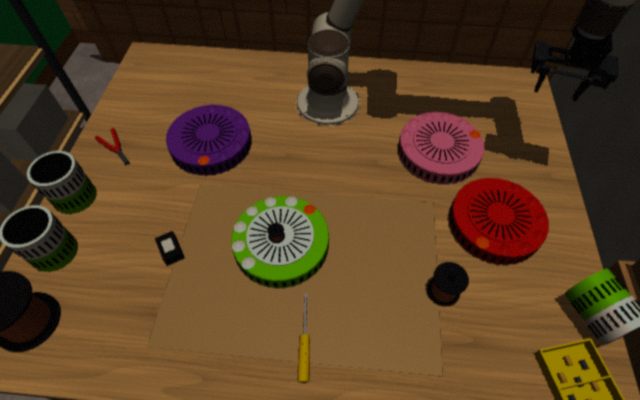

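Candidates: red (160,227), pink (210,320), purple (475,300) and lime-green (368,180) in top. The green one is the housing; its orange stud is at (345,210) in top and (310,210) in scene, and the other studs run on to (390,147) in top. Next I measure it.

```bash
cat > h.py <<'E'
import numpy as np, cv2
def ray(c,uv,z):
    uv=np.atleast_2d(uv).astype(float);K=c["camera_matrix"];T=c["T"]
    d=np.c_[(uv[:,0]-K[0,2])/K[0,0],-(uv[:,1]-K[1,2])/K[1,1],-np.ones(len(uv))]@T[:3,:3].T
    return T[:3,3]+d*((z-T[2,3])/d[:,2])[:,None]
def proj(c,p):
    T=c["T"];q=(np.atleast_2d(p)-T[:3,3])@T[:3,:3];K=c["camera_matrix"]
    return np.c_[K[0,0]*q[:,0]/-q[:,2]+K[0,2],K[1,1]*-q[:,1]/-q[:,2]+K[1,2]]
ANG=np.radians(-90+30*np.arange(7)); MOD=.105*np.c_[np.cos(ANG),np.sin(ANG)]
def fit(P,idx):
    M=MOD[idx];a=P-P.mean(0);b=M-M.mean(0)
    th=np.arctan2((b[:,0]*a[:,1]-b[:,1]*a[:,0]).sum(),(b*a).sum())
    R=np.array([[np.cos(th),-np.sin(th)],[np.sin(th),np.cos(th)]])
    t=P.mean(0)-R@M.mean(0); return th,t,R,P-(M@R.T+t)
def masks(im):
    h=cv2.cvtColor(im,cv2.COLOR_BGR2HSV)
    return (cv2.inRange(h,(33,120,60),(70,255,255)),cv2.inRange(h,(3,140,90),(17,255,255)),cv2.inRange(h,(0,0,110),(180,90,255)))
E
python3 - <<'E'
from h import *; from station import get_calibration
for n in("top","scene"):
    im=cv2.imread(f"pics/{n}0.png");c=get_calibration(n);g,o,w=masks(im)
    cs=max(cv2.findContours(g,0,2)[0],key=lambda k:cv2.contourArea(k) if abs(cv2.boundingRect(k)[0]-300)<120 else 0)
    (u,v),r=cv2.minEnclosingCircle(cs); ctr=ray(c,(u,v),.05)[0,:2]; print(n,(u,v),r,ctr)
    P=[]
    for it in range(2):
        for m,nm in((o,'o'),(w,'w')):
            m2=np.zeros_like(m);vu=np.argwhere(m>0);p=ray(c,vu[:,::-1],.054)[:,:2];d=np.hypot(*(p-ctr).T)
            k=vu[(d>.09)&(d<.121)];m2[k[:,0],k[:,1]]=255
            nn,_,st,ce=cv2.connectedComponentsWithStats(m2)
            for i in range(1,nn):
                if st[i,4]>15 and it: q=ray(c,ce[i],.054)[0,:2];print(nm,st[i,4],ce[i].round(1),q.round(4));P.append((nm,*q))
    P.sort(key=lambda t:t[0])
    Q=np.array([t[1:] for t in P]);a=np.arctan2(*(Q-ctr).T[::-1]);k=np.round(((a-a[0])%(2*np.pi))/np.radians(30)).astype(int);print(k)
    ok=k<7
    th,t,R,res=fit(Q[ok],k[ok]);print(n,"yaw",np.degrees(th),"ctr",t,"res mm\n",(res*1e3).round(1))
    x0,y0=int(u)-70,int(v)-70;cr=cv2.resize(im[y0:y0+140,x0:x0+140],None,fx=4,fy=4)
    S=np.c_[MOD@R.T+t,np.full(7,.056)]
    for p in proj(c,S): cv2.circle(cr,tuple(int(x) for x in (p-[x0,y0])*4+2),3,(0,0,255),-1)
    cv2.imwrite(f"pics/{n}crop.png",cr)
E
```

```text
top (367.57635498046875, 178.6490936279297) 45.85097885131836 [ 0.54170731 -0.06892897]
o 94 [344.3 209.8] [ 0.4593 -0.0048]
w 105 [390.3 146.4] [ 0.627  -0.1322]
w 107 [403.6 161.9] [ 0.5839 -0.1657]
w 114 [407.6 181.9] [ 0.5298 -0.1736]
w 102 [400.5 201.1] [ 0.479 -0.153]
w 102 [384.5 214. ] [ 0.4459 -0.1096]
w 114 [363.9 217.3] [ 0.4384 -0.0555]
[0 6 5 4 3 2 1]
top yaw -127.1912339586697 ctr [ 0.54286649 -0.06887672] res mm
 [[ 0.   0.6]
 [ 0.5  0.2]
 [ 0.4 -0. ]
 [ 0.1 -0.6]
 [-0.4 -0.5]
 [-0.2  0. ]
 [-0.3  0.2]]
scene (279.7918701171875, 238.0221710205078) 49.04521560668945 [ 0.55148309 -0.06759002]
o 75 [308.7 209.2] [ 0.4616 -0.0059]
w 67 [270.3 202.2] [ 0.4498 -0.1085]
w 75 [290.8 201.6] [ 0.4425 -0.0555]
w 72 [251.8 211.1] [ 0.4821 -0.1512]
w 95 [239.7 226.7] [ 0.5316 -0.1722]
w 104 [237.8 245.9] [ 0.5858 -0.1655]
w 105 [247.3 263.3] [ 0.6297 -0.1329]
[0 2 1 3 4 5 6]
scene yaw -127.44024215658771 ctr [ 0.54590702 -0.06862813] res mm
 [[-0.9 -1.1]
 [ 0.9  0.4]
 [ 0.7 -0.4]
 [ 0.   0.8]
 [-0.7  0.6]
 [-0.4  0.1]
 [ 0.5 -0.4]]
```

Both views agree to 3 mm: centre is about (0.544, -0.069), yaw -127.3°. I'll check the fit in one crop while moving off with the jaws shut.

View pics/topcrop.png

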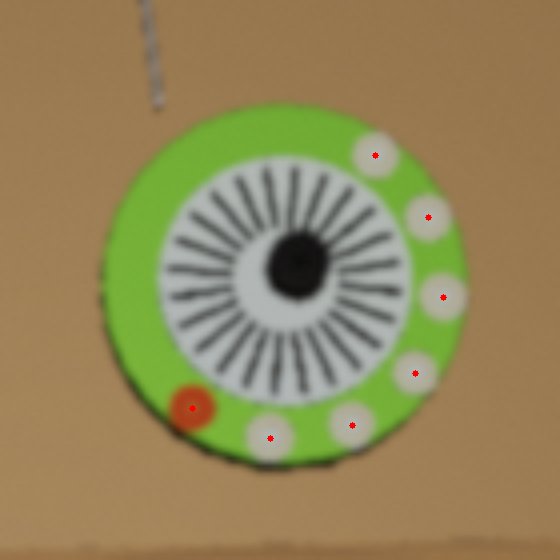

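Emit:
play_rows(targets=[[[1, 0.02, -0.03, 0, 0], [1, 0.035, -0.06, 0, 0], [1, 0.055, -0.1, 0, 0], [1, 0.07, -0.14, 0, 0], [1, 0.07, -0.14, 0, 0]]])

```text
time_s: 0.52
tcp_pos: [0.2212, 0.4604, 0.2391]
ee_rot: [[0.97, -0.244, -0.002], [-0.244, -0.97, -0.004], [-0.001, 0.005, -1.0]]
wrist_force: [0.1, 0.0, 0.4]
gripper_width: 0.706
```

The crop shows the fitted dots centred on all seven studs, with orange at crop (192,408) and the bobbin near the middle at (297,265). Travelling on.

Emit:
play_rows(targets=[[[1, 0.02, -0.035, 0, 0], [1, 0.04, -0.07, 0, 0], [1, 0.06, -0.105, 0, 0], [1, 0.08, -0.14, 0, 0], [1, 0.08, -0.157, 0, 0]]])

```text
time_s: 0.93
tcp_pos: [0.3014, 0.3061, 0.2392]
ee_rot: [[0.97, -0.244, -0.001], [-0.244, -0.97, -0.002], [-0.0, 0.002, -1.0]]
wrist_force: [-0.6, -0.2, 0.1]
gripper_width: 0.327
```

Emit:
play_rows(targets=[[[1, 0.02, -0.035, 0, 0], [1, 0.04, -0.07, 0, 0], [1, 0.06, -0.105, 0, 0], [1, 0.08, -0.14, 0, 0], [1, 0.08, -0.157, 0, 0]]])

```text
time_s: 1.35
tcp_pos: [0.3816, 0.15, 0.2394]
ee_rot: [[0.97, -0.244, -0.0], [-0.244, -0.97, -0.001], [0.0, 0.001, -1.0]]
wrist_force: [-0.9, -0.5, 0.4]
gripper_width: 0.018
```

Emit:
play_rows(targets=[[[1, 0.02, -0.035, 0, 0], [1, 0.04, -0.07, -0.01, 0], [1, 0.06, -0.105, -0.02, 0], [1, 0.08, -0.14, -0.03, 0], [1, 0.08, -0.158, -0.04, 0]]])

```text
time_s: 1.77
tcp_pos: [0.4627, -0.0079, 0.1989]
ee_rot: [[0.97, -0.243, 0.001], [-0.243, -0.97, -0.001], [0.001, 0.0, -1.0]]
wrist_force: [0.9, -0.3, -0.2]
gripper_width: 0.007
```

Run:
```python
from station import *
from h import *
s=sense();c=get_calibration("wrist");im=capture("wrist");im2=capture("top")
print(s["time_s"],s["tcp_pos"],s["joints"].round(1),s["wrist_force"])
t=np.array([.544,-.0688]);th=np.radians(-127.3);R=np.array([[np.cos(th),-np.sin(th)],[np.sin(th),np.cos(th)]])
S=np.c_[MOD@R.T+t,np.full(7,.056)];print(S.round(4))
cv2.imwrite("pics/w1raw.png",im)
for p in np.r_[proj(c,S)]:
    if abs(p).max()<2000: cv2.circle(im,tuple(int(x) for x in p),3,(255,0,255),-1)
tip=s["tcp_pos"]+s["ee_rot"][:,2]*.017
cv2.drawMarker(im,tuple(int(x) for x in proj(c,tip)[0]),(255,255,0),0,14,2)
cv2.imwrite("pics/w1.png",im)
```

```text
1.7667 [ 0.46267561 -0.00787018  0.19887673] [ 19.3   8.3 -25.    0.1 -56.7  56.6] [ 0.9365496  -0.30647625 -0.22029885]
[[ 0.4605 -0.0052  0.056 ]
 [ 0.4399 -0.0555  0.056 ]
 [ 0.4471 -0.1093  0.056 ]
 [ 0.4804 -0.1523  0.056 ]
 [ 0.5307 -0.1729  0.056 ]
 [ 0.5845 -0.1657  0.056 ]
 [ 0.6275 -0.1324  0.056 ]]
```

View pics/w1.png

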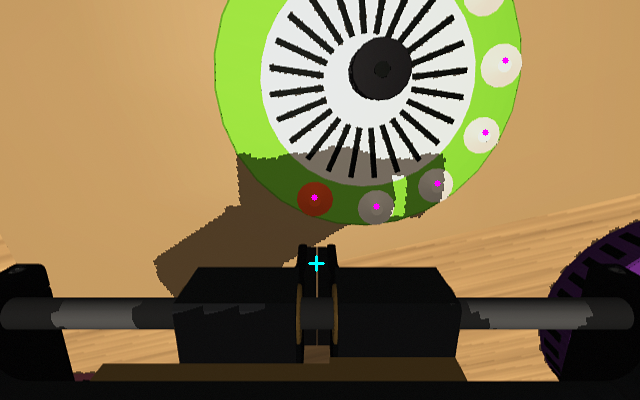

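The wrist view shows orange at (315,199) and the predicted dots on or within about 4 px of the studs. I'll refine once from this close view with the arm at rest.

Run:
```python
from station import *
from h import *
for _ in range(3): capture("wrist")
s=sense();c=get_calibration("wrist");im=capture("wrist");print(s["tcp_pos"])
h=cv2.cvtColor(im,cv2.COLOR_BGR2HSV)
o=cv2.inRange(h,(0,150,60),(14,255,255));w=cv2.inRange(h,(0,0,70),(180,95,255))
ctr=np.array([.544,-.0688]);th0=np.radians(-127.3);P=[];I=[]
for m in(o,w):
    vu=np.argwhere(m>0);p=ray(c,vu[:,::-1],.053)[:,:2];d=np.hypot(*(p-ctr).T);m2=np.zeros_like(m)
    k=vu[(d>.0875)&(d<.1235)];m2[k[:,0],k[:,1]]=255
    m2=cv2.morphologyEx(m2,cv2.MORPH_OPEN,np.ones((5,5)))
    n,_,st,ce=cv2.connectedComponentsWithStats(m2)
    for i in range(1,n):
        x,y,ww,hh,a=st[i]
        if a<300 or y==0: continue
        q=ray(c,ce[i],.053)[0,:2];v=q-ctr;k=int(round((np.degrees(np.arctan2(v[1],v[0])-th0)+90)%360/30))
        print(k,a,ww,hh,ce[i].round(1),q.round(4))
        if k<7: P.append(q);I.append(k)
th,t,R,res=fit(np.array(P),np.array(I));print(np.degrees(th),t,(res*1e3).round(1))
print((MOD@R.T+t).round(4))
```

```text
[ 0.46034146 -0.00488916  0.19978351]
0 952 35 34 [317.1 194.8] [ 0.4591 -0.0049]
4 1398 41 43 [504.5  61.3] [ 0.5285 -0.1707]
3 1012 35 36 [484.2 131.4] [ 0.4788 -0.1503]
2 924 35 33 [438.2 181.5] [ 0.4459 -0.108 ]
1 975 36 34 [378.3 203.5] [ 0.4387 -0.0547]
-127.26672619375815 [ 0.54246575 -0.06743766] [[ 0.2 -1.1]
 [-0.7  0.9]
 [-0.1  0.7]
 [ 0.3  0. ]
 [ 0.3 -0.6]]
[[ 0.4589 -0.0039]
 [ 0.4383 -0.0542]
 [ 0.4456 -0.108 ]
 [ 0.4789 -0.151 ]
 [ 0.5292 -0.1716]
 [ 0.583  -0.1643]
 [ 0.626  -0.131 ]]
```

Emit:
play_rows(targets=[[[1, -0.002, 0.0015, -0.03, 0], [1, -0.002, 0.0015, -0.06, 0], [1, -0.002, 0.0015, -0.09, 0], [1, -0.002, 0.0015, -0.11, 0], [1, -0.002, 0.0015, -0.12, 0]]])

```text
time_s: 2.48
tcp_pos: [0.4569, -0.0028, 0.0777]
ee_rot: [[0.971, -0.238, -0.003], [-0.238, -0.971, -0.001], [-0.003, 0.001, -1.0]]
wrist_force: [-0.8, 0.2, 0.8]
gripper_width: 0.003
```

Emit:
play_rows(targets=[[[1, 0, 0, -0.003, 0], [1, 0, 0, -0.005, 0], [1, 0, 0, -0.007, 0], [1, 0, 0, -0.008, 0], [1, 0, 0, -0.008, 0]]])

```text
time_s: 2.9
tcp_pos: [0.4591, -0.0033, 0.0725]
ee_rot: [[0.971, -0.24, 0.002], [-0.24, -0.971, 0.001], [0.002, -0.001, -1.0]]
wrist_force: [-0.3, 0.1, 0.4]
gripper_width: 0.007
```

Emit:
play_rows(targets=[[[1, 0, 0, -0.001, 0], [1, 0, 0, -0.002, 0], [1, 0, 0, -0.003, 0], [1, 0, 0, -0.003, 0], [1, 0, 0, -0.003, 0]]])

```text
time_s: 3.32
tcp_pos: [0.459, -0.0036, 0.0693]
ee_rot: [[0.971, -0.24, 0.002], [-0.24, -0.971, 0.0], [0.002, -0.001, -1.0]]
wrist_force: [-1.1, 2.3, 6.0]
gripper_width: 0.007
```

Emit:
play_rows(targets=[[[1, 0, 0, -0.0005, 0], [1, 0, 0, -0.0005, 0], [1, 0, 0, -0.001, 0], [1, 0, 0, -0.001, 0], [1, 0, 0, -0.001, 0]]])

```text
time_s: 3.73
tcp_pos: [0.4591, -0.0036, 0.0691]
ee_rot: [[0.971, -0.24, 0.002], [-0.24, -0.971, 0.0], [0.002, -0.001, -1.0]]
wrist_force: [-2.9, 2.8, 12.8]
gripper_width: 0.0
```

Force rose from 6 to 13 N with the tip stopped at 0.052 m, so stud0 is at its hard stop. On to stud1.

Emit:
play_rows(targets=[[[1, 0, 0, 0.006, 0], [1, -0.003, -0.007, 0.012, 0], [1, -0.012, -0.029, 0.012, 0], [1, -0.021, -0.051, 0.012, 0], [1, -0.021, -0.051, 0.012, 0]]])

```text
time_s: 4.15
tcp_pos: [0.434, -0.0575, 0.0792]
ee_rot: [[0.97, -0.244, -0.004], [-0.244, -0.97, -0.0], [-0.004, 0.001, -1.0]]
wrist_force: [-0.3, -0.5, -1.2]
gripper_width: 0.007
```

Emit:
play_rows(targets=[[[1, 0, 0, -0.002, 0], [1, 0, 0, -0.006, 0], [1, 0, 0, -0.008, 0], [1, 0, 0, -0.01, 0], [1, 0, 0, -0.0115, 0]]])

```text
time_s: 4.57
tcp_pos: [0.4377, -0.0546, 0.0689]
ee_rot: [[0.971, -0.238, -0.001], [-0.238, -0.971, -0.001], [-0.0, 0.001, -1.0]]
wrist_force: [-6.0, 1.4, 25.4]
gripper_width: 0.008
```

Emit:
play_rows(targets=[[[1, 0, 0, 0, 0], [1, 0, 0, 0, 0]]])

```text
time_s: 4.73
tcp_pos: [0.4376, -0.0546, 0.0692]
ee_rot: [[0.971, -0.239, 0.0], [-0.239, -0.971, -0.001], [0.0, 0.001, -1.0]]
wrist_force: [-3.5, -0.1, 12.7]
gripper_width: 0.004
```

Stud1 hit its stop (12.7 N steady, tip at 0.0522 m). Next is stud2, with a gentler descent.

Emit:
play_rows(targets=[[[1, 0, 0, 0.006, 0], [1, 0.001, -0.007, 0.012, 0], [1, 0.004, -0.03, 0.012, 0], [1, 0.0075, -0.055, 0.012, 0], [1, 0.0075, -0.055, 0.012, 0]]])

```text
time_s: 5.15
tcp_pos: [0.4455, -0.1121, 0.0802]
ee_rot: [[0.97, -0.243, 0.001], [-0.243, -0.97, -0.0], [0.001, -0.0, -1.0]]
wrist_force: [-0.2, -0.7, 0.2]
gripper_width: 0.002
```

Emit:
play_rows(targets=[[[1, 0, 0, 0, 0], [1, 0, 0, -0.003, 0], [1, 0, 0, -0.005, 0], [1, 0, 0, -0.007, 0], [1, 0, 0, -0.008, 0]]])

```text
time_s: 5.57
tcp_pos: [0.4445, -0.1093, 0.0717]
ee_rot: [[0.971, -0.239, -0.001], [-0.239, -0.971, -0.0], [-0.001, 0.0, -1.0]]
wrist_force: [-0.8, 0.1, 1.7]
gripper_width: 0.002
```

Emit:
play_rows(targets=[[[1, 0, 0, -0.001, 0], [1, 0, 0, -0.002, 0], [1, 0, 0, -0.003, 0], [1, 0, 0, -0.0035, 0], [1, 0, 0, -0.0035, 0]]])

```text
time_s: 5.98
tcp_pos: [0.4447, -0.1096, 0.0693]
ee_rot: [[0.971, -0.24, -0.0], [-0.24, -0.971, 0.0], [-0.0, 0.0, -1.0]]
wrist_force: [-1.7, 2.7, 8.8]
gripper_width: 0.005
```

Stud2 stopped at 8.8 N. Now stud3.

Emit:
play_rows(targets=[[[1, 0, 0, 0.006, 0], [1, 0.004, -0.006, 0.012, 0], [1, 0.019, -0.025, 0.012, 0], [1, 0.034, -0.044, 0.012, 0], [1, 0.034, -0.044, 0.012, 0]]])

```text
time_s: 6.4
tcp_pos: [0.4826, -0.1563, 0.0814]
ee_rot: [[0.97, -0.241, 0.005], [-0.241, -0.97, -0.001], [0.005, 0.0, -1.0]]
wrist_force: [0.4, -0.3, 0.2]
gripper_width: 0.005
```

Emit:
play_rows(targets=[[[1, 0, 0, 0, 0], [1, 0, 0, -0.003, 0], [1, 0, 0, -0.005, 0], [1, 0, 0, -0.007, 0], [1, 0, 0, -0.008, 0]]])

```text
time_s: 6.82
tcp_pos: [0.4781, -0.1535, 0.0722]
ee_rot: [[0.971, -0.24, -0.001], [-0.24, -0.971, 0.0], [-0.001, 0.0, -1.0]]
wrist_force: [-0.9, 0.4, 1.4]
gripper_width: 0.003
```

Emit:
play_rows(targets=[[[1, 0, 0, -0.001, 0], [1, 0, 0, -0.002, 0], [1, 0, 0, -0.003, 0], [1, 0, 0, -0.0045, 0], [1, 0, 0, -0.0045, 0]]])

```text
time_s: 7.23
tcp_pos: [0.4786, -0.1537, 0.0692]
ee_rot: [[0.971, -0.24, -0.001], [-0.24, -0.971, -0.0], [-0.001, 0.0, -1.0]]
wrist_force: [-4.4, 2.3, 10.6]
gripper_width: 0.002
```

Run:
```python
from station import *
from h import *
s=sense();c=get_calibration("wrist");im=capture("wrist");print(s["tcp_pos"],s["wrist_force"])
cv2.imwrite("pics/w2.png",im)
```

```text
[ 0.4785631  -0.15370597  0.06923318] [-4.37985698  2.30467408 10.57314061]
```

View pics/w2.png

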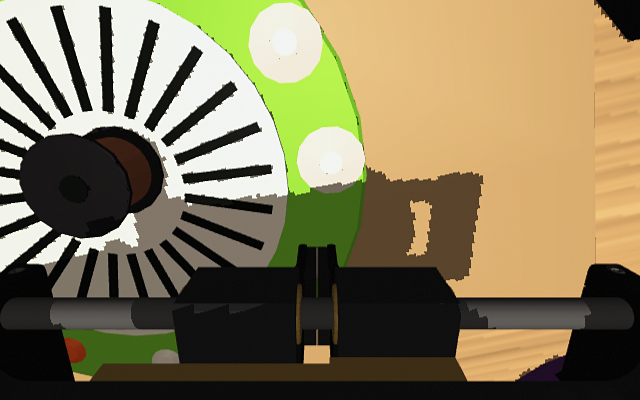

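The wrist view shows stud4 at (332,160), stud5 at (285,42), the bobbin upright, and the tips on the rim where stud3 is. I'll make a quick numeric check that the housing has not slid.

Run:
```python
from station import *
from h import *
c=get_calibration("wrist");im=cv2.imread("pics/w2.png")
m=cv2.inRange(cv2.cvtColor(im,cv2.COLOR_BGR2HSV),(0,0,70),(180,95,255))
for b in((295,120,370,195),(245,0,325,85)):
    s=np.zeros_like(m);s[b[1]:b[3],b[0]:b[2]]=m[b[1]:b[3],b[0]:b[2]];M=cv2.moments(s,True)
    print(ray(c,(M["m10"]/M["m00"],M["m01"]/M["m00"]),.0525)[0].round(4))
```

```text
[ 0.5291 -0.1727  0.0525]
[ 0.5819 -0.1653  0.0525]
```

No shift: both are within about 1 mm of the earlier fit. On to stud4.

Emit:
play_rows(targets=[[[1, 0, 0, 0.006, 0], [1, 0.007, -0.003, 0.012, 0], [1, 0.029, -0.012, 0.012, 0], [1, 0.051, -0.0205, 0.012, 0], [1, 0.051, -0.0205, 0.012, 0]]])

```text
time_s: 7.7
tcp_pos: [0.5352, -0.1758, 0.081]
ee_rot: [[0.971, -0.24, 0.006], [-0.24, -0.971, -0.002], [0.007, 0.0, -1.0]]
wrist_force: [0.3, -0.6, -0.3]
gripper_width: 0.002
```

Emit:
play_rows(targets=[[[1, 0, 0, 0, 0], [1, 0, 0, -0.003, 0], [1, 0, 0, -0.005, 0], [1, 0, 0, -0.007, 0], [1, 0, 0, -0.008, 0]]])

```text
time_s: 8.12
tcp_pos: [0.5289, -0.1742, 0.0718]
ee_rot: [[0.971, -0.24, -0.001], [-0.24, -0.971, 0.0], [-0.001, 0.0, -1.0]]
wrist_force: [-0.9, -0.5, 1.6]
gripper_width: 0.007
```

Emit:
play_rows(targets=[[[1, 0, 0, -0.001, 0], [1, 0, 0, -0.002, 0], [1, 0, 0, -0.003, 0], [1, 0, 0, -0.004, 0], [1, 0, 0, -0.004, 0]]])

```text
time_s: 8.53
tcp_pos: [0.5294, -0.1743, 0.0693]
ee_rot: [[0.971, -0.24, -0.001], [-0.24, -0.971, -0.0], [-0.001, 0.0, -1.0]]
wrist_force: [-4.1, 1.9, 9.1]
gripper_width: 0.01
```

Stud4 stopped at 9.1 N. Stud5 next: (+0.054, +0.007).

Emit:
play_rows(targets=[[[1, 0, 0, 0.006, 0], [1, 0.007, 0.001, 0.012, 0], [1, 0.03, 0.004, 0.012, 0], [1, 0.054, 0.007, 0.012, 0], [1, 0.054, 0.007, 0.012, 0]]])

```text
time_s: 8.95
tcp_pos: [0.5893, -0.1671, 0.081]
ee_rot: [[0.971, -0.238, 0.007], [-0.238, -0.971, -0.001], [0.007, -0.0, -1.0]]
wrist_force: [0.3, -0.4, -0.5]
gripper_width: 0.006
```

Emit:
play_rows(targets=[[[1, 0, 0, 0, 0], [1, 0, 0, -0.003, 0], [1, 0, 0, -0.005, 0], [1, 0, 0, -0.007, 0], [1, 0, 0, -0.008, 0]]])

```text
time_s: 9.37
tcp_pos: [0.5829, -0.1674, 0.0718]
ee_rot: [[0.971, -0.241, -0.001], [-0.241, -0.971, 0.0], [-0.001, 0.0, -1.0]]
wrist_force: [-0.6, 1.0, 1.4]
gripper_width: 0.006
```

Emit:
play_rows(targets=[[[1, 0, 0, -0.001, 0], [1, 0, 0, -0.002, 0], [1, 0, 0, -0.003, 0], [1, 0, 0, -0.004, 0], [1, 0, 0, -0.004, 0]]])

```text
time_s: 9.78
tcp_pos: [0.5834, -0.1674, 0.0693]
ee_rot: [[0.971, -0.24, -0.001], [-0.24, -0.971, -0.0], [-0.001, 0.001, -1.0]]
wrist_force: [-3.1, 0.6, 7.2]
gripper_width: 0.005
```

Emit:
play_rows(targets=[[[1, 0, 0, 0.006, 0], [1, 0.006, 0.004, 0.012, 0], [1, 0.025, 0.019, 0.012, 0], [1, 0.0445, 0.034, 0.012, 0], [1, 0.0445, 0.034, 0.012, 0]]])

```text
time_s: 10.2
tcp_pos: [0.6328, -0.1312, 0.0809]
ee_rot: [[0.971, -0.237, 0.006], [-0.237, -0.971, -0.001], [0.005, -0.001, -1.0]]
wrist_force: [1.1, -0.5, -0.9]
gripper_width: 0.006
```

Emit:
play_rows(targets=[[[1, 0, 0, 0, 0], [1, 0, 0, -0.003, 0], [1, 0, 0, -0.005, 0], [1, 0, 0, -0.007, 0], [1, 0, 0, -0.008, 0]]])

```text
time_s: 10.62
tcp_pos: [0.6276, -0.1337, 0.0718]
ee_rot: [[0.971, -0.241, -0.001], [-0.241, -0.971, 0.0], [-0.001, 0.0, -1.0]]
wrist_force: [-0.0, 0.6, 2.1]
gripper_width: 0.004
```

Emit:
play_rows(targets=[[[1, 0, 0, -0.001, 0], [1, 0, 0, -0.002, 0], [1, 0, 0, -0.003, 0], [1, 0, 0, -0.0045, 0], [1, 0, 0, -0.0045, 0]]])

```text
time_s: 11.03
tcp_pos: [0.6279, -0.1337, 0.0693]
ee_rot: [[0.971, -0.24, -0.001], [-0.24, -0.971, -0.001], [-0.0, 0.001, -1.0]]
wrist_force: [-3.7, -0.3, 9.4]
gripper_width: 0.005
```

All seven stopped at the same height under 7–13 N. Lifting clear, then a check.

Emit:
play_rows(targets=[[[1, 0, 0, 0.01, 0], [1, 0, 0, 0.04, 0], [1, 0, 0, 0.08, 0], [1, 0, 0, 0.12, 0], [1, 0, 0, 0.15, 0]]])

```text
time_s: 11.45
tcp_pos: [0.6294, -0.1336, 0.2217]
ee_rot: [[0.971, -0.24, 0.005], [-0.24, -0.971, -0.001], [0.005, -0.0, -1.0]]
wrist_force: [0.6, 0.1, 1.3]
gripper_width: 0.001
```

Emit:
play_rows(targets=[[[1, -0.03, -0.01, 0.02, 0], [1, -0.06, -0.02, 0.03, 0], [1, -0.09, -0.03, 0.03, 0], [1, -0.12, -0.04, 0.03, 0], [1, -0.15, -0.05, 0.03, 0]]])

```text
time_s: 11.87
tcp_pos: [0.4771, -0.1836, 0.2482]
ee_rot: [[0.971, -0.24, 0.002], [-0.24, -0.971, 0.0], [0.002, -0.001, -1.0]]
wrist_force: [-0.8, -0.7, 1.1]
gripper_width: 0.004
```

Emit:
play_rows(targets=[[[1, 0, -0.03, 0, 0], [1, 0, -0.06, 0, 0], [1, 0, -0.09, 0, 0], [1, 0, -0.12, 0, 0], [1, 0, -0.12, 0, 0]]])

```text
time_s: 12.28
tcp_pos: [0.4783, -0.3072, 0.2476]
ee_rot: [[0.97, -0.245, 0.001], [-0.245, -0.97, -0.001], [0.001, 0.001, -1.0]]
wrist_force: [-0.8, 0.4, 0.4]
gripper_width: 0.009
```

Run:
```python
from station import *
from h import *
for _ in range(8): capture("top")
a=capture("top");b=capture("scene");w=capture("wrist");cv2.imwrite("pics/top9.png",a);cv2.imwrite("pics/scene9.png",b)
s=sense();print(s["time_s"],s["tcp_pos"],s["wrist_force"])
cv2.imwrite("pics/w9.png",np.hstack([w[:, :400],cv2.resize(b[180:300,215:345],(400,400))[:, :]]))
c=get_calibration("top");im=a;g,o,w=masks(im)
# object shift top: centroid of studs
ctr=np.array([.5435,-.068]);P=[]
for m in(o,w):
    vu=np.argwhere(m>0);p=ray(c,vu[:,::-1],.051)[:,:2];d=np.hypot(*(p-ctr).T);m2=np.zeros_like(m);k=vu[(d>.09)&(d<.121)];m2[k[:,0],k[:,1]]=255
    n,_,st,ce=cv2.connectedComponentsWithStats(m2)
    for i in range(1,n):
        if st[i,4]>15: print(st[i,4],ce[i].round(1),ray(c,ce[i],.051)[0,:2].round(4))
```

```text
12.8333 [ 0.47840234 -0.30278646  0.24776813] [-0.76933577  0.72725294 -0.19253791]
19 [344.8 209.6] [ 0.4601 -0.0061]
32 [390.5 146.5] [ 0.6275 -0.133 ]
31 [403.6 161.9] [ 0.5845 -0.1661]
33 [384.6 213.6] [ 0.4473 -0.1102]
35 [364.  216.8] [ 0.4399 -0.056 ]
```

View pics/scene9.png

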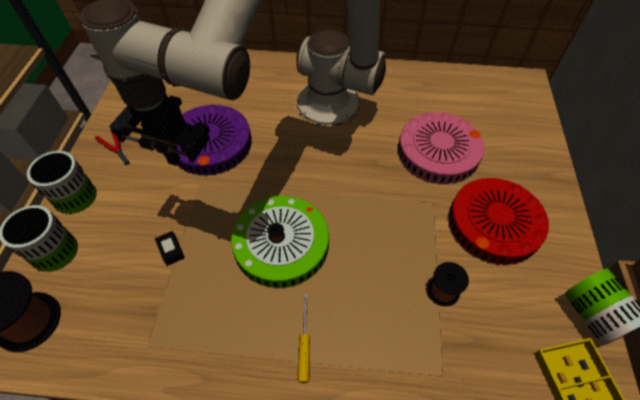

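View pics/w9.png

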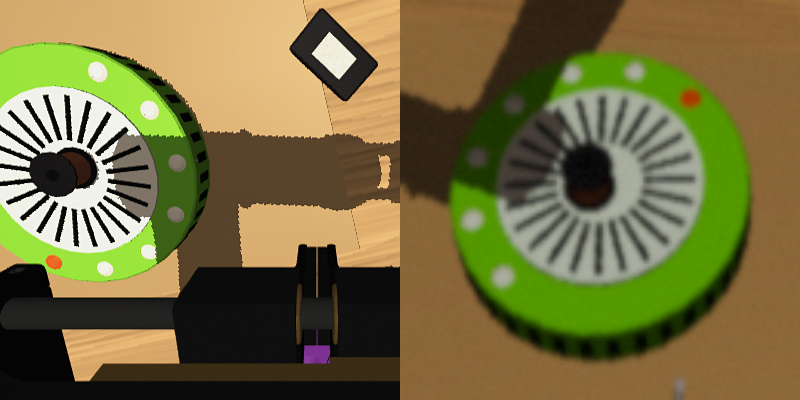

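All seven studs now show only small caps. In the wrist view they run from orange (54,262) to the last at (97,72), all alike. The housing hasn't shifted (top-view centroids moved 1 px or less), the bobbin is upright, and the hand is clear.

```bash
python3 -c "
from station import *
print(finish_job())"
```

```text
the job is handed in; nothing more can be done
None
```

I pressed all seven studs home in order, from orange stud0 to stud6, with the jaws shut. Between studs the fingertips rose only about 1 cm above the tops. I handed the job in at about 13 s of the 54 s allowed; it reports no verdict.

**Pressing:** every stud stopped at the same fingertip height, about 52 mm, which is the home height. The steady force there was 7–13 N. There was one brief 25 N spike on stud1, still below the 60 N limit.

**Final pictures:**
- All seven studs show the same small sunken caps, against the wide cones seen at the start.
- The five studs the top camera could measure moved 1 px or less, so the housing had not shifted. The colour mask missed stud3 and stud4, which lay in the arm's shadow, but the wrist view shows both sunk.
- The bobbin is upright near the middle. The spool, adapter and screwdriver look unmoved by eye; I did not measure them.
- The hand is clear, with the tool about 25 cm above the table.

The camera views gave housing centres up to about 3 mm apart, so I aimed at a point between them. No check failed.

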